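# Lock the board cradle on its bench post with a sprung-ring lock pin

### The arm

A 7-joint arm with a two-finger parallel gripper is mounted at the origin on the work surface. World frame = base frame: x ahead of the robot, y to its left, z up, the work surface at z = 0. Lengths are in m, angles in rad, forces in N, time in s.
With the tool pointing down it reaches from about 0.4 to 0.875 m from the base axis. Payload 19.3 kg.
Tool frame: the origin (TCP) lies midway between the tips of the shut fingers; the grasp point (between the pads) lies 19 mm behind it; z points along the fingers, y is the line along which they close (so a half turn about z gives the same grasp; the last joint's range is limited). The gripper opens to 85 mm and grips with 20 to 120 N. Pads are 22 mm wide; open, the fingers measure 114 mm over their backs; the gripper's body (76 mm by 85 mm) begins 54 mm behind the grasp point. The pads swing forward as they close: fully open they stand 13 mm farther back than shut.
Start: joints at [-1.231, 0.521, -0.036, 1.599, 0.021, 1.021, -0.113], TCP at [0.249, 0.573, 0.231] pointing down, gripper open.
Joint ranges: [-2.91, 2.91], [-0.3, 2.13], [-1.5, 1.42], [0.17, 2.43], [-1.26, 4.41], [0.16, 1.93], [-2.52, 2.52]. Speed limits (rad/s): [1.89, 1.89, 2.39, 2.39, 3.01, 3.01, 3.01].

### API

Orientations are given as [roll, pitch, yaw] about the fixed x, y, z axes, in that order (R = Rz(yaw) Ry(pitch) Rx(roll)).
In Python, from workcell import telemetry, grab_frame, calibration, bot, outline_of, landmark_of gives the robot as it stands. The module is installed in compiled form; this text tells all that it offers.
- The arm moves only by the shell command python3 -m inch 'ROWS' [FORCE]. ROWS is JSON, a list of rows, each a list of 7 numbers: the shift along the tool's x, y, z in m, then the turn, a rotation vector about the tool's x, y, z in rad, then the closure, from 0 (fully open) to 1 (shut). A call has 1 to 5 rows; each row shifts and turns the commanded pose from where the row before left it, along the tool's axes as they then stand; what a row does not reach is not made up. A row lasts 1/10 s, in which the tool goes at most 50 mm and 8.59 degrees, less where a joint would pass 70% of its speed; a pose out of reach is approached as far as the arm can. A call is refused whole if a number of a shift passes 0.05 or a number of a turn 0.15, either way. A call with a gripper value outside its range is refused whole. The fingers move at their own pace and stop on an object; FORCE is the grip in N (left out, the last holds). Time passes only in rows, so rows that do not move let the fingers close. It gives the time, the measured TCP pose, the force, the opening and the grip force at its end, in the units of the state.
- telemetry.observe(): the state, without advancing time (a new reading comes with each control period).
- grab_frame(name): name is "scene" or "top"; returns the picture (384x512x3 uint8, red, green, blue); there is no depth.
- calibration(name): a dict with "fovy" (degrees; the focal length in pixels is half the picture's height over the tangent of half this angle, whatever the lens; pixels are square), "cx", "cy" (the principal point, pixels), "pose" (4x4, takes a point from camera to world coordinates). Camera axes: x right, y down, z forward; pixel columns grow to the right and rows downward; lengths in m; the calibration is good to about 2 mm. A picture is of the moment at which its call begins. calibration takes no time and is no camera call.
- bot.job_done(): hands the job in; it is judged then, once.
Trained networks look in the newest picture that a camera, given by its name, has taken for a name from the list of things; names that differ only in an ending like _2 or _b are one class to them, and where a whole thing is asked for, a point or a joint stands for the part that bears it (a point fixed in the world has none). Each returns a list of dicts, best first, with "score" (0 to 1); they miss things now and then, are a little off and sometimes report something else, mostly with a low value. They report only what shows in the picture. A call takes as long as a camera call. They do not tell look-alikes from the thing itself.
- outline_of(label, camera): "region" (384x512 bool, what is visible of it) and "rect" ([left, top, right, bottom] in pixels, round what is visible of it).
- landmark_of(label, camera): "xy" ([column, row] in pixels: a listed point, or the origin of a listed thing).
The state is a dict: "clock": time; "qpos": joint angles; "qd": joint speeds; "joint_efforts": joint torques, N m; "position": TCP position; "tool_rot": TCP orientation; "force": force on the tool from outside, world axes, zero at the start; "moment": the same for the moment, N m; "grip_width": finger opening in m; "finger_force": force on a finger pad.
Only numpy, scipy, OpenCV 4.12 (cv2) and the standard library are available. Lean on these libraries where they do the work, as an engineer would, in place of code of your own. Each camera call takes 0.05 s, during which the arm holds its last target. There are 200 camera calls.

### The job

Lock the circuit-board cradle onto its bench post: push the lock pin level through the cross hole of the square post (the post can be set higher or lower, so find the hole, gently, without forcing the pin), from the side facing the robot, until its block is fully home against the post. Then flip the sprung wire ring forward over the top of the post and press it until it snaps down in front of the pin's end, and let go. Leave the screwdriver, the solder reel and the tip tin where they are.

Things in the scene. Friction and masses are not known exactly. Their poses are not given: they have to be found in the camera images.
- lock_pin: steel lock pin, lying level at the start, ring tilted back. Origin: bottom middle of the block's front face (shoulder); x along the shaft to the tip, z up. Block: dark steel, x -46 to 0, 22 wide, z 0 to 36 mm, slotted behind for its spring; grip it (the front 35 mm clears the ring). Shaft: diameter 12, axis at z = 18, tip at x = 50 mm, last 10 mm tapering to diameter 8. About 0.24 kg.
- shoulder (a point): point on the pin's shaft axis in the block's front face (18 mm above the pin's origin); axes as the lock pin's
- ring (a joint): angle q of the pin's sprung wire ring, rad. 0: open, tilted back 0.63 rad beyond upright (the start, and its stop); 0.63: upright; 2.2: shut, lying forward in the level plane of the shaft axis, its cross bar 8 mm ahead of the tip (other stop). Hinge line: along the pin's y at x = -40, z = 18 mm. Over-centre spring: below 1.6 rad it pushes the ring back open (0.2 to 0.35 N m, about 2 to 4 N at the cross bar), above 1.6 rad it snaps the ring shut by itself.
- ring_bar (a point): middle of the ring's cross bar, on the bar's centre line, 98 mm from the hinge line. The ring is a U of 8 mm round steel wire: two side bars with centre lines at y = -26 and +26 mm joined by this cross bar, which lies along the pin's y. At angle q the bar is at x = -40 + 98 cos(2.2 - q), z = 18 + 98 sin(2.2 - q) mm in the pin's frame.
- holder: fixed: dark base plate 110 x 110 x 12 mm, in its centre an upright square aluminium post, 28 x 28, top 122 mm high at its middle setting (32 above the hole) but clamped stiffly up to 14 mm lower or higher. Round the post the yellow cradle's eye, 60 x 60, top at 50; arm and board frame out to x = 262, 160 wide, 60 high. Origin: bench, under the post; x along the cross hole away from the robot, z up.
- hole (a point): nominal mouth centre of the cross hole in the post's face towards the robot: 90 mm high, 14 mm before the post's axis; axes as the holder's. It is fixed to the base: the real hole lies up to 14 mm above or below it, as the post is set, and must be seen or felt for with the pin's end. Hole: 13.6 mm diameter, 1 mm chamfer, level along x, right through (28 mm).
- screwdriver: bystander: screwdriver lying on the bench, origin at its middle
- reel: bystander: solder reel standing on end, 60 mm across, 42 mm high, origin under its centre
- tin: bystander: open brass tip-cleaning tin, 70 mm across, 50 mm high, origin under its centre
Things that resemble listed ones, but are neither listed nor needed, are in the scene too. Of the things like the lock_pin, leave any that is green or yellow; of the rest the smaller one is meant.

How it is judged:
By the outcome, as a careful person would: the job done as asked, in the order asked, and still so for the second after the job is handed in, with the robot touching nothing.
It also fails if it takes over 72 s, if anything falls off the work surface, if the arm or the gripper's body presses on something with over 40 N, if the wrist force passes 120 N, or if a joint passes its speed limit or range.

## Working session

There is one attempt and no reset: what is moved stays moved. The work goes in short steps, Python scripts to look and compute and a shell command to move; the robot and the scene stay as the last step left them, time stands still between calls to the robot, and variables do not carry over. Pictures are saved under pics/ and viewed, at most 10 in all, crops included, and the job is handed in when it is done.

```bash
mkdir -p pics
cat > h.py <<'E'
import numpy as np, cv2
from workcell import telemetry, grab_frame, calibration, bot, outline_of, landmark_of
def proj(cam,P):
    c=calibration(cam);T=np.linalg.inv(c["pose"]);p=T[:3,:3]@np.array(P,float)+T[:3,3]
    f=192/np.tan(np.radians(c["fovy"])/2)
    return np.array([c["cx"]+f*p[0]/p[2],c["cy"]+f*p[1]/p[2]])
def ray(cam,xy):
    c=calibration(cam);f=192/np.tan(np.radians(c["fovy"])/2)
    d=c["pose"][:3,:3]@np.array([(xy[0]-c["cx"])/f,(xy[1]-c["cy"])/f,1]);return c["pose"][:3,3],d/np.linalg.norm(d)
def onz(cam,xy,z):
    o,d=ray(cam,xy);return o+d*(z-o[2])/d[2]
def tri(ob):
    A=np.zeros((3,3));b=np.zeros(3)
    for cam,xy in ob:
        o,d=ray(cam,xy);M=np.eye(3)-np.outer(d,d);A+=M;b+=M@o
    return np.linalg.solve(A,b)
def save(cam,name,box=None,s=1):
    im=grab_frame(cam)
    if box: im=im[box[1]:box[3],box[0]:box[2]]
    cv2.imwrite("pics/"+name,cv2.resize(im[:,:,::-1],None,fx=s,fy=s,interpolation=cv2.INTER_CUBIC))
E
python3 - <<'E'
from h import *
np.set_printoptions(precision=4,suppress=True)
a=grab_frame("scene");b=grab_frame("top")
cv2.imwrite("pics/s0.png",cv2.resize(a[:,:,::-1],(800,600)));cv2.imwrite("pics/t0.png",cv2.resize(b[:,:,::-1],(800,600)))
for cam in("scene","top"):
    c=calibration(cam);print(cam,c["fovy"],c["cx"],c["cy"],c["pose"])
    for n in("lock_pin","shoulder","ring_bar","holder","hole","screwdriver","reel","tin"):
        print(cam,n,[(round(r["score"],2),np.round(r["xy"],1)) for r in landmark_of(n,cam)])
    print([(round(r["score"],2),r["rect"]) for r in outline_of("lock_pin",cam)])
s=telemetry.observe();print(s)
E
```

```text
scene 53.69239767259059 260.7424478026609 191.97735019670606 [[-0.8273  0.4745 -0.3008  0.798 ]
 [ 0.5616  0.6855 -0.4634  0.4391]
 [-0.0137 -0.5522 -0.8336  0.847 ]
 [ 0.      0.      0.      1.    ]]
scene lock_pin [(0.95, array([165.4, 147.6])), (0.85, array([175.7, 232.2])), (0.81, array([265.3, 122. ])), (0.71, array([212.7, 175.5]))]
scene shoulder [(0.94, array([217.6, 169.8])), (0.82, array([175.9, 229. ])), (0.78, array([163.7, 141.1])), (0.61, array([266.6, 115.2])), (0.19, array([382.9, 294.3]))]
scene ring_bar [(0.87, array([111.3, 141.2])), (0.65, array([168.8, 178.8])), (0.65, array([311.4,  89.3])), (0.63, array([242.3, 129.5]))]
scene holder [(0.91, array([282.7, 269.1]))]
scene hole [(0.93, array([290.9, 247.3]))]
scene screwdriver [(0.84, array([263. , 206.1]))]
scene reel [(0.94, array([384.9, 294.7]))]
scene tin [(0.67, array([205.6, 120.5]))]
[(0.93, [158.1, 176.1, 187.9, 245.6]), (0.86, [203.8, 132.1, 246.4, 182.2]), (0.69, [107.0, 130.8, 183.4, 162.8]), (0.68, [161.8, 237.0, 313.5, 341.5]), (0.64, [243.2, 82.3, 314.1, 127.8])]
top 50.572293915370864 251.6164036
[... 789 characters left out ...]
tin [(0.57, array([379.2, 220.5]))]
[(0.98, [347.6, 108.4, 382.1, 185.7]), (0.88, [261.5, 120.1, 313.2, 144.5]), (0.8, [314.5, 249.5, 356.0, 316.4]), (0.74, [300.4, 172.8, 328.7, 223.5])]
{'clock': 1.0, 'qpos': array([-1.2312,  0.5214, -0.0363,  1.5995,  0.0212,  1.0211, -0.1128]), 'qd': array([-0.0026,  0.0007,  0.0021,  0.0008, -0.0004,  0.0003,  0.0006]), 'joint_efforts': array([  0.0008, -92.6819,   1.9774, -37.0228,   0.0178,   0.0024,
        -0.    ]), 'position': array([0.249 , 0.5732, 0.2313]), 'tool_rot': array([-3.1415,  0.    ,  2.7317]), 'force': array([0.4408, 0.5977, 0.0057]), 'moment': array([-0.0394, -0.0081,  0.0597]), 'finger_force': 0.0, 'grip_width': 0.08544549245068815}
```

View pics/s0.png

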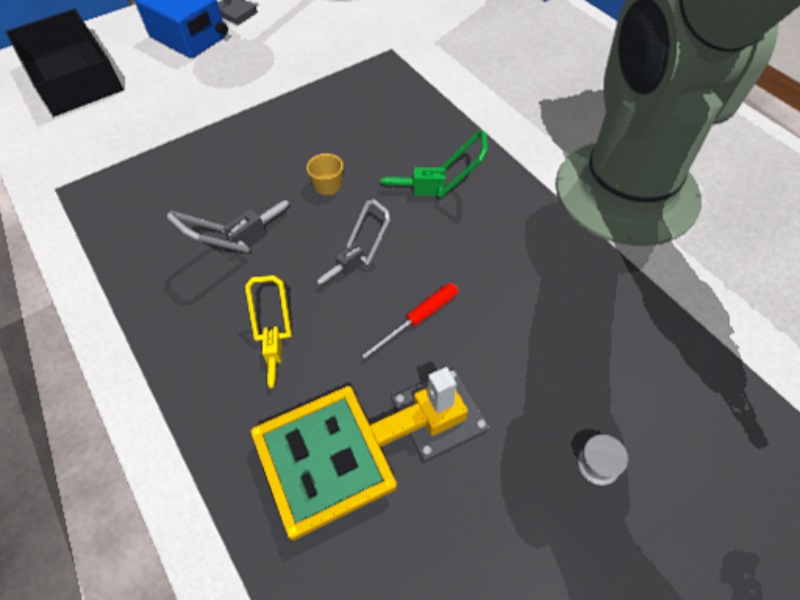

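View pics/t0.png

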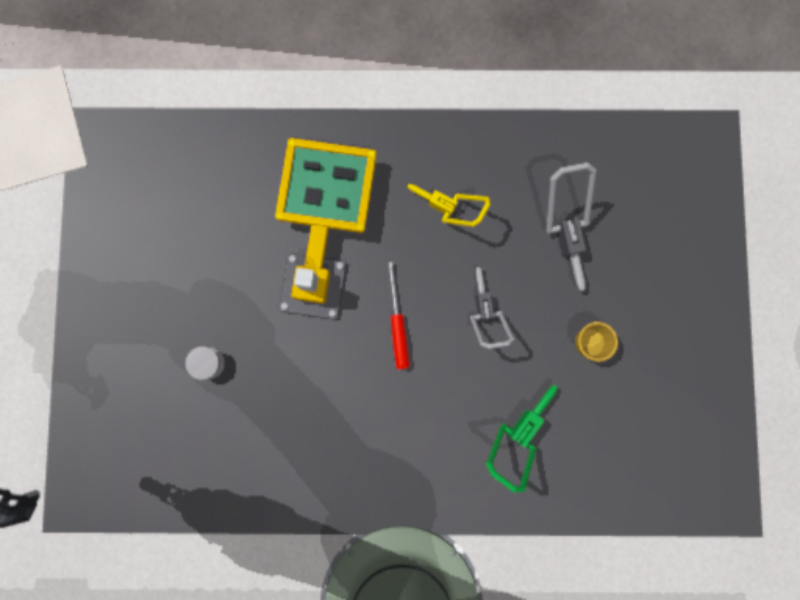

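The scene picture shows two steel pins: the large one at about (230,230) and the small one, which I need, at (350,258). The green and yellow look-alikes and the post at (441,390) also show. In the top picture the small pin is at (487,305), its tip pointing up and away from the robot, and the post top is at (304,279).

Run:
```python
from h import *
np.set_printoptions(precision=4,suppress=True)
L=lambda n,a,b:print(n,tri([("scene",a),("top",b)]))
L("pin",(212.7,175.5),(307.2,190.8));L("sh",(217.6,169.8),(306.8,189.3));L("bar",(242.3,129.5),(318.7,221.4))
L("holder",(282.7,269.1),(200.6,180.4));L("hole",(290.9,247.3),(193.8,185.3))
print("base corners top:",*[onz("top",np.array(p)/1.5625,0.012) for p in((292,258),(340,265),(333,313),(284,306))])
print("board corners top:",*[onz("top",np.array(p)/1.5625,0.06)[:2] for p in((290,139),(376,150),(362,231),(277,217))])
for p in((478,268),(487,305)):print("pin",onz("top",np.array(p)/1.5625,0.018))
a=grab_frame("scene")[205:295,225:345,::-1];b=grab_frame("top")[150:220,165:258,::-1]
a=cv2.resize(a,(400,300),interpolation=2);b=cv2.resize(b,(400,300),interpolation=2)
c=grab_frame("scene")[115:190,190:290,::-1];d=grab_frame("top")[160:235,285:385,::-1]
c=cv2.resize(c,(400,300),interpolation=2);d=cv2.resize(d,(400,300),interpolation=2)
cv2.imwrite("pics/c1.png",np.vstack([np.hstack([a,b]),np.hstack([c,d])]))
```

```text
pin [ 0.5597 -0.1537 -0.0117]
sh [ 0.5539 -0.1438  0.0222]
bar [ 0.458  -0.1627  0.1054]
holder [ 0.5753  0.1718 -0.0068]
hole [0.5525 0.1741 0.0885]
base corners top: [0.6223 0.2059 0.012 ] [0.6094 0.116  0.012 ] [0.5194 0.1278 0.012 ] [0.5321 0.2189 0.012 ]
board corners top: [0.8343 0.2063] [0.814  0.0489] [0.6635 0.073 ] [0.6887 0.2267]
pin [ 0.6037 -0.1405  0.018 ]
pin [ 0.5348 -0.1564  0.018 ]
```

View pics/c1.png

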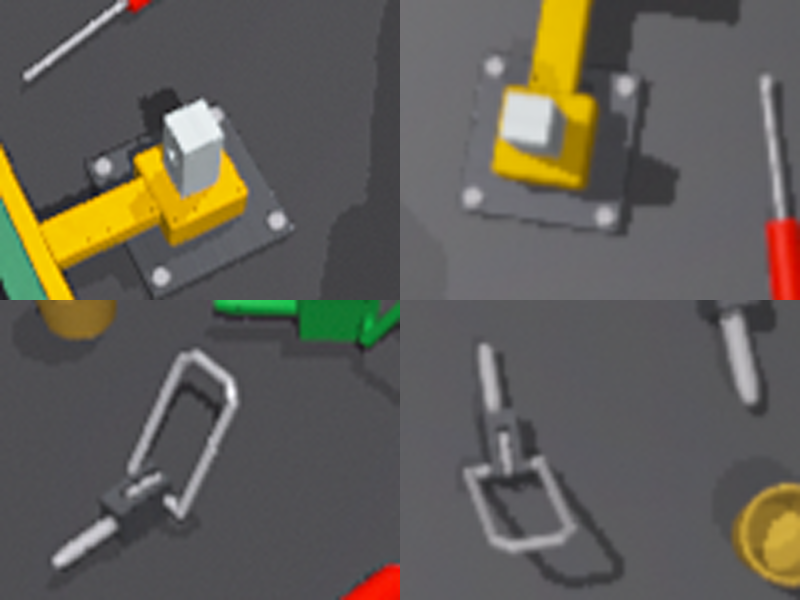

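The scene crop shows the post's far-face hole at (173,155) and its top-face corners around (194,123). In the top crop the post's top face is centred at (528,118). The small pin's tip is at crop (55,565) in the scene view and (484,347) in the top view.

Run:
```python
from h import *
from scipy.optimize import least_squares
np.set_printoptions(precision=4,suppress=True)
S=lambda x,y:("scene",(190+x/4,115+(y-300)/4)); T=lambda x,y:("top",(285+(x-400)/4,160+(y-300)/4))
b=lambda y,q=0:(-.04+.098*np.cos(2.2-q),y,.018+.098*np.sin(2.2-q))
ob=[(S(55,565),(.05,0,.018)),(T(484,345),(.05,0,.018)),(S(132,470),(-.04,-.028,.018)),(S(180,515),(-.04,.028,.018)),
(T(466,468),(-.04,.028,.018)),(T(541,462),(-.04,-.028,.018)),(("scene",(242.3,129.5)),b(0)),(("top",(318.7,221.4)),b(0)),(("scene",(217.6,169.8)),(0,0,.018)),(("top",(306.8,189.3)),(0,0,.018))]
for sg in(1,-1):
  def f(p):
    c,s=np.cos(p[2]),np.sin(p[2]);R=np.array([[c,-s,0],[s,c,0],[0,0,1]])
    return np.concatenate([proj(o[0],R@(np.array(m)*[1,sg,1])+[p[0],p[1],0])-o[1] for o,m in ob])
  r=least_squares(f,[.555,-.145,.17],loss="soft_l1");print(sg,r.x,r.cost,r.fun.reshape(-1,2).round(1).tolist())
S=lambda x,y:("scene",(225+x/3.333,205+y/3.333)); T=lambda x,y:("top",(165+(x-400)/4.301,150+y/4.286))
print("posttop",tri([S(194,123),T(528,118)]))
print("exit hole given holder:",)
for z in(.076,.09,.104):
  c,s=np.cos(-.143),np.sin(-.143)
  for n,m in(("exit",(.014,0,z)),("top",(0,0,z+.032))):
    P=[.5715+c*m[0],.168+s*m[0],m[2]];u=proj("scene",P);v=proj("top",P)
    print(z,n,(u-[225,205])*3.333,(v-[165,150])*[4.301,4.286]+[400,0])
```

```text
1 [ 0.5552 -0.147   0.1637] 5.608290931014296 [[-0.1, -0.5], [-0.6, -0.0], [-0.6, -0.9], [0.7, -0.7], [-0.3, 1.3], [0.1, -0.3], [0.6, 2.3], [0.1, -0.8], [0.3, 0.5], [1.6, -1.2]]
-1 [ 0.5544 -0.1478  0.1645] 86.78182249548132 [[0.0, -0.9], [-0.4, 0.3], [12.8, 10.2], [-12.4, -12.5], [19.1, -1.5], [-18.8, 3.1], [0.7, 2.0], [0.4, -0.5], [0.5, 0.2], [1.8, -0.9]]
posttop [0.5691 0.1669 0.1222]
exit hole given holder:
0.076 exit [169.449  165.5217] [539.1026 104.3785]
0.076 top [189.8718 135.8441] [528.494  118.5801]
0.09 exit [169.8693 156.5905] [536.0989 101.0306]
0.09 top [190.6031 126.2168] [525.2592 115.3126]
0.104 exit [170.3017 147.402 ] [533.0186  97.5972]
0.104 top [191.356  116.3037] [521.9393 111.9591]
```

```bash
cat >> h.py <<'E'
from scipy.spatial.transform import Rotation as Ro
def plan(target,yaw,n,state=None):
    s=telemetry.observe();R=Ro.from_euler('xyz',s["tool_rot"]);G=Ro.from_euler('xyz',[np.pi,0,yaw])
    w=(R.inv()*G).as_rotvec();d=np.array(target)-s["position"]
    print("pos",s["position"].round(4),"rot",s["tool_rot"].round(3),"F",s["force"].round(1),"t",round(s["clock"],2),"grip",round(s["grip_width"],4),round(s["finger_force"],1))
    for k in range(n):
        print((R.inv().apply(d/n)).round(4).tolist(),(w/n).round(4).tolist());R=R*Ro.from_rotvec(w/n)
E
python3 -c "
from h import *
plan([.5394,-.1496,.12],.164+np.pi,20)"
```

```text
pos [0.249  0.5732 0.2313] rot [-3.142  0.     2.732] F [ 0.3 -0.6 -0.7] t 1.2 grip 0.0855 0.0
[-0.0277, -0.0274, 0.0056] [-0.0, -0.0, -0.0287]
[-0.0269, -0.0281, 0.0056] [-0.0, -0.0, -0.0287]
[-0.0261, -0.0289, 0.0056] [-0.0, -0.0, -0.0287]
[-0.0253, -0.0296, 0.0056] [-0.0, -0.0, -0.0287]
[-0.0244, -0.0304, 0.0056] [-0.0, -0.0, -0.0287]
[-0.0235, -0.031, 0.0056] [-0.0, -0.0, -0.0287]
[-0.0226, -0.0317, 0.0056] [-0.0, -0.0, -0.0287]
[-0.0217, -0.0323, 0.0056] [-0.0, -0.0, -0.0287]
[-0.0208, -0.033, 0.0056] [-0.0, -0.0, -0.0287]
[-0.0198, -0.0335, 0.0056] [-0.0, -0.0, -0.0287]
[-0.0188, -0.0341, 0.0056] [-0.0, -0.0, -0.0287]
[-0.0179, -0.0346, 0.0056] [-0.0, -0.0, -0.0287]
[-0.0169, -0.0351, 0.0056] [-0.0, -0.0, -0.0287]
[-0.0158, -0.0356, 0.0056] [-0.0, -0.0, -0.0287]
[-0.0148, -0.036, 0.0056] [-0.0, -0.0, -0.0287]
[-0.0138, -0.0364, 0.0056] [-0.0, -0.0, -0.0287]
[-0.0127, -0.0368, 0.0056] [-0.0, -0.0, -0.0287]
[-0.0117, -0.0372, 0.0056] [-0.0, -0.0, -0.0287]
[-0.0106, -0.0375, 0.0056] [-0.0, -0.0, -0.0287]
[-0.0095, -0.0378, 0.0056] [-0.0, -0.0, -0.0287]
```

```bash
python3 -m inch '[[-0.027,-0.028,0,0,0,-0.03,0],[-0.027,-0.028,0,0,0,-0.03,0],[-0.026,-0.029,0,0,0,-0.03,0],[-0.025,-0.03,0,0,0,-0.03,0],[-0.024,-0.03,0,0,0,-0.03,0]]' 
python3 -m inch '[[-0.024,-0.031,0,0,0,-0.03,0],[-0.023,-0.032,0,0,0,-0.03,0],[-0.022,-0.032,0,0,0,-0.03,0],[-0.021,-0.033,0,0,0,-0.03,0],[-0.02,-0.034,0,0,0,-0.03,0]]'
python3 -m inch '[[-0.019,-0.034,0,0,0,-0.03,0],[-0.018,-0.035,0,0,0,-0.03,0],[-0.017,-0.035,0,0,0,-0.03,0],[-0.016,-0.036,0,0,0,-0.03,0],[-0.015,-0.036,0,0,0,-0.03,0]]'
python3 -c "
from h import *
plan([.5394,-.1496,.12],.164+np.pi,5)"
```

```text
clock: 1.7
position: [0.3209, 0.3912, 0.2314]
tool_rot: [3.141, 0.0, 2.883]
force: [1.0, 0.1, -0.1]
grip_width: 0.0854
finger_force: 0.0
clock: 2.2
position: [0.3967, 0.2105, 0.2315]
tool_rot: [3.141, 0.0, 3.033]
force: [0.4, 0.2, 0.6]
grip_width: 0.0852
finger_force: 0.0
clock: 2.7
position: [0.4729, 0.0301, 0.2316]
tool_rot: [3.142, 0.001, -3.1]
force: [1.0, 0.3, -0.5]
grip_width: 0.0852
finger_force: 0.0
pos [0.4729 0.0301 0.2316] rot [ 3.142e+00  1.000e-03 -3.100e+00] F [ 1.   0.3 -0.5] t 2.7 grip 0.0852 0.0
[-0.0118, -0.0365, 0.0223] [0.0, 0.0001, -0.0245]
[-0.0109, -0.0367, 0.0223] [0.0, 0.0001, -0.0245]
[-0.01, -0.037, 0.0223] [0.0, 0.0001, -0.0245]
[-0.0091, -0.0372, 0.0223] [0.0, 0.0001, -0.0245]
[-0.0082, -0.0374, 0.0223] [0.0, 0.0001, -0.0245]
```

```bash
python3 -m inch '[[-0.012,-0.0365,0.01,0,0,-0.0245,0],[-0.011,-0.037,0.02,0,0,-0.0245,0],[-0.01,-0.037,0.03,0,0,-0.0245,0],[-0.009,-0.037,0.03,0,0,-0.0245,0],[-0.008,-0.0375,0.02,0,0,-0.0245,0]]' 
python3 -m inch '[[0,0,0,0,0,0,0],[0,0,0,0,0,0,0]]'
python3 - <<'E'
from h import *
plan([.5394,-.1496,.01],.164+np.pi,4)
print([(round(r["score"],2),np.round(r["xy"],1)) for r in landmark_of("shoulder","scene")])
a=grab_frame("scene")[65:200,150:330,::-1]
cv2.imwrite("pics/c2.png",cv2.resize(a,(800,600),interpolation=2))
E
```

```text
clock: 3.2
position: [0.5386, -0.1495, 0.1194]
tool_rot: [3.141, -0.001, -2.978]
force: [0.9, 0.2, 0.2]
grip_width: 0.0855
finger_force: 0.0
clock: 3.4
position: [0.5384, -0.1488, 0.1207]
tool_rot: [3.141, -0.001, -2.981]
force: [-0.5, 0.9, 0.8]
grip_width: 0.0855
finger_force: 0.0
pos [ 0.5384 -0.1488  0.1207] rot [ 3.141e+00 -1.000e-03 -2.981e+00] F [-0.5  0.9  0.8] t 3.4 grip 0.0855 0.0
[-0.0002, -0.0002, 0.0277] [0.0001, -0.0003, -0.0008]
[-0.0002, -0.0002, 0.0277] [0.0001, -0.0003, -0.0008]
[-0.0002, -0.0002, 0.0277] [0.0001, -0.0003, -0.0008]
[-0.0002, -0.0002, 0.0277] [0.0001, -0.0003, -0.0008]
[(0.87, array([215.1, 170.8])), (0.8, array([265.4, 113.7])), (0.66, array([172.8, 226.7])), (0.6, array([164.9, 141.7]))]
```

View pics/c2.png

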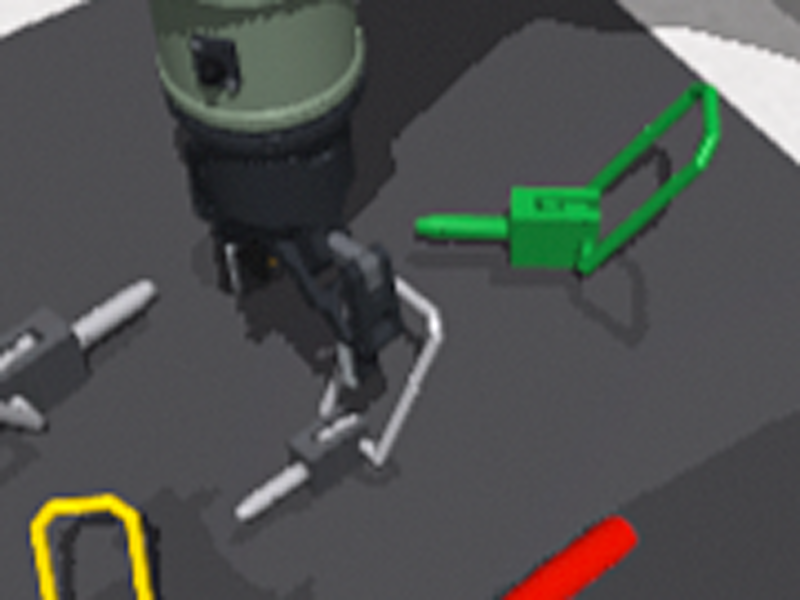

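The fingers stand over the small pin's block at about (335,440), with the ring behind them. Next I descend and grip.

```bash
python3 -m inch '[[-0.001,-0.001,0.03,0,0,-0.003,0],[0,0,0.03,0,0,0,0],[0,0,0.03,0,0,0,0],[0,0,0.021,0,0,0,0],[0,0,0,0,0,0,0]]' 
python3 -m inch '[[0,0,0,0,0,0,0.8],[0,0,0,0,0,0,1],[0,0,0,0,0,0,1],[0,0,0,0,0,0,1],[0,0,0,0,0,0,1]]' 60
python3 -m inch '[[0,0,0,0,0,0,1],[0,0,0,0,0,0,1],[0,0,0,0,0,0,1],[0,0,0,0,0,0,1]]' 60
```

```text
clock: 4.0
position: [0.539, -0.1474, 0.0089]
tool_rot: [3.14, -0.002, -2.974]
force: [0.2, -0.6, -0.2]
grip_width: 0.0852
finger_force: 0.0
clock: 4.5
position: [0.5404, -0.1491, 0.0112]
tool_rot: [-3.141, 0.001, -2.976]
force: [-1.0, 0.8, 11.5]
grip_width: 0.0205
finger_force: 58.3
clock: 4.9
position: [0.5404, -0.1492, 0.0112]
tool_rot: [-3.141, 0.001, -2.976]
force: [-1.6, 0.8, 13.5]
grip_width: 0.0211
finger_force: 58.5
```

```bash
python3 -m inch '[[0,0,-0.02,0,0,0,1],[0,0,-0.03,0,0,0,1],[0,0,-0.04,0,0,0,1],[0,0,-0.04,0,0,0,1],[0,0,0,0,0,0,1]]' 
python3 -c "
from h import *
plan([.461,.1827,.1385],-.143+np.pi,12)"
```

```text
clock: 5.4
position: [0.5421, -0.1497, 0.1451]
tool_rot: [-3.139, 0.007, -2.976]
force: [0.7, -1.0, -3.4]
grip_width: 0.0212
finger_force: 60.0
pos [ 0.5421 -0.1497  0.1451] rot [-3.139  0.007 -2.976] F [ 0.7 -1.  -3.4] t 5.4 grip 0.0212 60.0
[0.0021, 0.0284, 0.0005] [-0.0001, 0.0006, 0.0257]
[0.0028, 0.0284, 0.0005] [-0.0001, 0.0006, 0.0257]
[0.0036, 0.0283, 0.0005] [-0.0001, 0.0006, 0.0257]
[0.0043, 0.0282, 0.0005] [-0.0001, 0.0006, 0.0257]
[0.005, 0.0281, 0.0005] [-0.0001, 0.0006, 0.0257]
[0.0057, 0.0279, 0.0005] [-0.0001, 0.0006, 0.0257]
[0.0065, 0.0278, 0.0005] [-0.0001, 0.0006, 0.0257]
[0.0072, 0.0276, 0.0005] [-0.0001, 0.0006, 0.0257]
[0.0079, 0.0274, 0.0005] [-0.0001, 0.0006, 0.0257]
[0.0086, 0.0272, 0.0005] [-0.0001, 0.0006, 0.0257]
[0.0093, 0.027, 0.0005] [-0.0001, 0.0006, 0.0257]
[0.01, 0.0267, 0.0005] [-0.0001, 0.0006, 0.0257]
```

```bash
python3 -m inch '[[0.002,0.028,0,0,0,0.026,1],[0.003,0.028,0,0,0,0.026,1],[0.004,0.028,0,0,0,0.026,1],[0.004,0.028,0,0,0,0.026,1],[0.005,0.028,0,0,0,0.026,1]]' 
python3 -m inch '[[0.006,0.028,0,0,0,0.026,1],[0.006,0.028,0.01,0,0,0.026,1],[0.007,0.028,0.01,0,0,0.026,1],[0.008,0.027,0.01,0,0,0.026,1],[0.009,0.027,0.01,0,0,0.026,1]]' 
python3 -m inch '[[0.009,0.027,0.01,0,0,0.026,1],[0.01,0.027,0.01,0,0,0.026,1],[0,0,0,0,0,0,1],[0,0,0,0,0,0,1]]'
python3 - <<'E'
from h import *
plan([.461,.1827,.0855],-.143+np.pi,1)
a=grab_frame("scene");b=grab_frame("top")
for c in("scene","top"):
  for n in("shoulder","lock_pin","ring_bar"):print(c,n,[(round(r["score"],2),np.round(r["xy"],1)) for r in landmark_of(n,c)])
a=cv2.resize(a[190:295,220:360,::-1],(400,300),interpolation=2);b=cv2.resize(b[150:255,150:290,::-1],(400,300),interpolation=2)
cv2.imwrite("pics/c3.png",cv2.resize(np.hstack([a,b]),(800,300)))
E
```

```text
clock: 5.9
position: [0.5054, -0.0109, 0.1398]
tool_rot: [-3.142, -0.001, -3.107]
force: [-0.4, 0.4, -2.2]
grip_width: 0.021
finger_force: 59.8
clock: 6.4
position: [0.4717, 0.1277, 0.0995]
tool_rot: [-3.141, -0.0, 3.046]
force: [0.4, 0.5, -2.1]
grip_width: 0.0208
finger_force: 59.9
clock: 6.8
position: [0.4587, 0.1827, 0.0797]
tool_rot: [-3.141, -0.001, 2.997]
force: [0.8, -1.1, -2.2]
grip_width: 0.021
finger_force: 59.8
pos [0.4587 0.1827 0.0797] rot [-3.141e+00 -1.000e-03  2.997e+00] F [ 0.8 -1.1 -2.2] t 6.8 grip 0.021 59.8
[-0.0022, 0.0004, -0.0058] [-0.0009, -0.0008, -0.0018]
scene shoulder [(0.7, array([263.6, 116.8])), (0.66, array([162.9, 142.8])), (0.6, array([173.8, 227.5])), (0.53, array([362.6, 194.6]))]
scene lock_pin [(0.97, array([265.3, 120.4])), (0.65, array([315.4, 238.3]))]
scene ring_bar [(0.81, array([311.3,  91.4])), (0.72, array([112.1, 142.5])), (0.7, array([383. , 292.4])), (0.61, array([166.5, 178.3])), (0.56, array([362.5, 193.3]))]
top shoulder [(0.81, array([276.8, 126.4])), (0.75, array([368.2, 158.7])), (0.63, array([342.4, 265. ]))]
top lock_pin [(0.93, array([341.9, 262.4])), (0.82, array([272.9, 131.5]))]
top ring_bar [(0.86, array([368.6, 107.4])), (0.8, array([317.8, 309.3])), (0.65, array([305.6, 137. ]))]
```

View pics/c3.png

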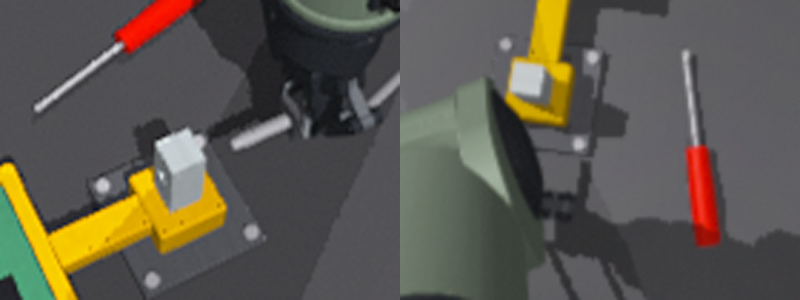

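In the scene crop the pin tip is at (235,144), and the hole's far mouth at (162,177) on the post's board-side face. The top view of the pin is blocked by the arm.

Run:
```python
from h import *
d=np.array([np.cos(.143),-np.sin(.143),0]);s=telemetry.observe()
print("tip obs",302.3,240.4,"exit obs",276.7,252)
for L in(.062,.066,.07):
  for z in(.0827,.0867,.0907):
    P=s["position"]*[1,1,0]+d*L+[0,0,z];print(L,z,proj("scene",P).round(1))
for z in(.088,.092,.096): print("exit",z,proj("scene",np.array([.570,.167,0])+d*.014+[0,0,z]).round(1))
# lateral offset of TCP axis relative to post
n=np.array([np.sin(.143),np.cos(.143),0]);print("lat mm",1e3*(s["position"]-[.570,.167,0])@n)
# post edges from scene, refine
im=grab_frame("scene");cv2.imwrite("pics/c4.png",cv2.resize(im[225:275,262:312,::-1],(600,600),interpolation=cv2.INTER_CUBIC))
```

```text
tip obs 302.3 240.4 exit obs 276.7 252
0.062 0.0827 [301.5 240.7]
0.062 0.0867 [301.6 239.9]
0.062 0.0907 [301.7 239.1]
0.066 0.0827 [299.9 241.4]
0.066 0.0867 [300.  240.6]
0.066 0.0907 [300.1 239.8]
0.07 0.0827 [298.3 242.1]
0.07 0.0867 [298.4 241.3]
0.07 0.0907 [298.6 240.5]
exit 0.088 [276.2 251.7]
exit 0.092 [276.3 250.9]
exit 0.096 [276.3 250.1]
lat mm -0.7882086525113767
```

View pics/c4.png

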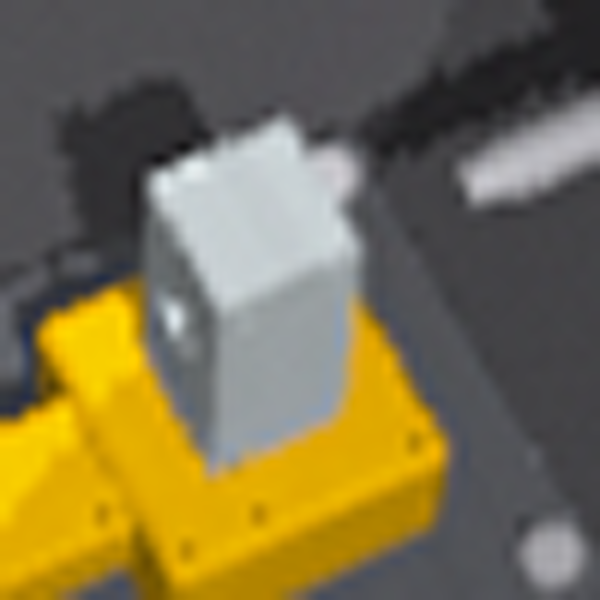

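The enlarged crop gives sharp post corners: left (148,185), back (288,122), right (357,245), front (220,308), and front-bottom (210,470). The hole is at (180,312) and the pin's end at (470,185).

Run:
```python
from h import *
from scipy.optimize import least_squares
ob=[((148,185),(.014,-.014,1)),((288,122),(-.014,-.014,1)),((357,245),(-.014,.014,1)),((220,308),(.014,.014,1)),((210,470),(.014,.014,0)),((180,312),(.014,0,2)),((447,452),(-.03,.03,0)),((40,330),(.03,-.03,0))]
tp=[((507,93),(.014,.014,1)),((556,98),(.014,-.014,1)),((549,145),(-.014,-.014,1)),((500,138),(-.014,.014,1))]
c,s_=np.cos(-.143),np.sin(-.143)
def W(p,m):
  z={0:.05,1:p[2]+.032,2:p[2]}[m[2]];return [p[0]+c*m[0]-s_*m[1],p[1]+s_*m[0]+c*m[1],z]
def f(p):
  a=[proj("scene",W(p,m))-(np.array(o)/12+[262,225])-p[3:5] for o,m in ob]
  b=[proj("top",W(p,m))-[165+(o[0]-400)/4.301,150+o[1]/4.286] -p[5:7] for o,m in tp]
  return np.concatenate([np.ravel(a),np.ravel(b),p[3:5]/1.,p[5:7]/1.])
r=least_squares(f,[.57,.167,.09,0,0,0,0],x_scale=[.01,.01,.01,1,1,1,1]);print(r.x.round(4),r.cost);print(r.fun.reshape(-1,2).round(1).tolist())
print(np.sqrt(np.diag(np.linalg.inv(r.jac.T@r.jac))).round(4))
```

```text
[ 0.5696  0.1678  0.0908 -0.2501 -0.5188 -0.5078 -0.0476] 3.204113957396804
[[-0.1, -0.4], [-0.1, -0.4], [0.4, 0.0], [-0.0, 0.2], [-0.1, 0.5], [-0.1, 0.8], [0.9, -0.1], [-1.1, -1.1], [0.4, -0.0], [-0.5, 0.3], [-0.6, -0.2], [0.3, -0.1], [-0.3, -0.5], [-0.5, -0.0]]
[0.0019 0.0019 0.0032 0.813  0.825  0.7551 0.746 ]
```

```bash
python3 -m inch '[[-0.01,0.001,-0.004,0,0,0,1],[-0.01,0,0,0,0,0,1],[-0.008,0,0,0,0,0,1],[0,0,0,0,0,0,1]]' 
python3 -m inch '[[-0.003,0,0,0,0,0,1],[-0.002,0,0,0,0,0,1]]' 
python3 -m inch '[[-0.002,0,0,0,0,0,1],[0,0,0,0,0,0,1]]' 
python3 -m inch '[[-0.002,0,0,0,0,0,1],[0,0,0,0,0,0,1]]' 
python3 -c "
from h import *
plan([.4696,.1822,.084],-.143+np.pi,1)"
```

```text
clock: 7.65
position: [0.4884, 0.179, 0.0842]
tool_rot: [3.142, 0.001, 2.994]
force: [-0.4, 0.0, -1.6]
grip_width: 0.0207
finger_force: 59.8
clock: 7.85
position: [0.492, 0.1787, 0.0842]
tool_rot: [-3.141, -0.0, 2.995]
force: [-0.5, -0.1, -2.3]
grip_width: 0.0209
finger_force: 59.8
clock: 8.05
position: [0.4942, 0.1784, 0.0843]
tool_rot: [-3.142, 0.0, 2.995]
force: [-0.7, -0.3, -1.6]
grip_width: 0.0209
finger_force: 59.8
clock: 8.25
position: [0.4962, 0.1781, 0.0843]
tool_rot: [3.142, 0.0, 2.995]
force: [-0.9, 0.4, -3.1]
grip_width: 0.0209
finger_force: 59.8
pos [0.4962 0.1781 0.0843] rot [3.142 0.    2.995] F [-0.9  0.4 -3.1] t 8.25 grip 0.0209 59.8
[0.0269, 0.0002, 0.0003] [0.0, 0.0001, -0.0034]
```

```bash
for i in 1; do python3 -m inch '[[-0.002,0,0,0,0,0,1],[0,0,0,0,0,0,1]]'; python3 -m inch '[[-0.002,0,0,0,0,0,1],[0,0,0,0,0,0,1]]'; python3 -m inch '[[-0.002,0,0,0,0,0,1],[0,0,0,0,0,0,1]]'; done | egrep 'pos|force'
```

```text
position: [0.4982, 0.1778, 0.0843]
force: [0.1, -0.8, -2.3]
finger_force: 59.8
position: [0.5002, 0.1775, 0.0843]
force: [0.1, -0.7, -3.4]
finger_force: 59.8
position: [0.5022, 0.1773, 0.0843]
force: [0.8, 0.6, -2.6]
finger_force: 59.8
```

```bash
(python3 -m inch '[[-0.002,0,0,0,0,0,1],[0,0,0,0,0,0,1]]'; python3 -m inch '[[-0.002,0,0,0,0,0,1],[0,0,0,0,0,0,1]]'; python3 -m inch '[[-0.002,0,0,0,0,0,1],[0,0,0,0,0,0,1]]' )| egrep 'pos|force'
python3 - <<'E'
from h import *
im=grab_frame("scene");cv2.imwrite("pics/c5.png",cv2.resize(im[200:275,250:350,::-1],(800,600),interpolation=cv2.INTER_CUBIC))
E
```

```text
position: [0.5042, 0.177, 0.0843]
force: [0.2, 1.8, -2.9]
finger_force: 59.8
position: [0.5062, 0.1767, 0.0843]
force: [1.3, 1.2, -3.7]
finger_force: 59.8
position: [0.5081, 0.1764, 0.0843]
force: [0.9, 1.9, -3.7]
finger_force: 59.8
```

View pics/c5.png

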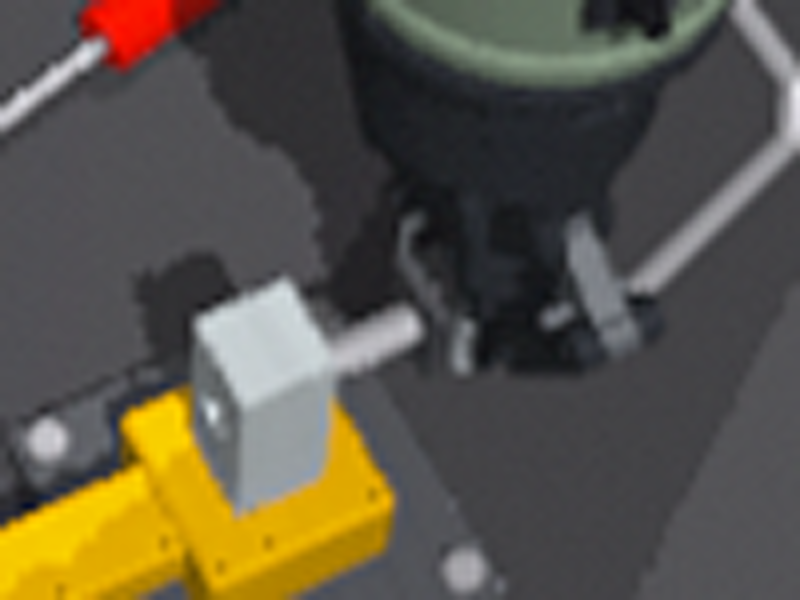

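The shaft is seen entering the post's near face at (330,360), so the pin is in the hole and I continue.

```bash
(python3 -m inch '[[-0.002,0.0005,0.0003,0,0,0,1],[-0.002,0,0,0,0,0,1],[0,0,0,0,0,0,1]]'; python3 -m inch '[[-0.002,0,0,0,0,0,1],[-0.002,0,0,0,0,0,1],[0,0,0,0,0,0,1]]'; python3 -m inch '[[-0.002,0,0,0,0,0,1],[-0.002,0,0,0,0,0,1],[0,0,0,0,0,0,1]]' )| egrep 'pos|force|rot'
```

```text
position: [0.5122, 0.1761, 0.084]
tool_rot: [-3.141, 0.0, 2.995]
force: [0.8, 0.7, -2.5]
finger_force: 59.8
position: [0.5162, 0.1756, 0.084]
tool_rot: [3.142, 0.0, 2.995]
force: [1.3, -0.1, -2.2]
finger_force: 59.8
position: [0.5202, 0.175, 0.084]
tool_rot: [3.142, 0.0, 2.995]
force: [-0.3, 0.2, -1.8]
finger_force: 59.8
```

Sliding freely with no force.

```bash
(python3 -m inch '[[-0.002,0,0,0,0,0,1],[-0.002,0,0,0,0,0,1],[-0.002,0,0,0,0,0,1],[0,0,0,0,0,0,1]]'; python3 -m inch '[[-0.002,0,0,0,0,0,1],[-0.002,0,0,0,0,0,1],[-0.002,0,0,0,0,0,1],[0,0,0,0,0,0,1]]'; python3 -m inch '[[-0.002,0,0,0,0,0,1],[0,0,0,0,0,0,1]]' ;python3 -m inch '[[-0.002,0,0,0,0,0,1],[0,0,0,0,0,0,1]]' )| egrep 'pos|force|rot'
```

```text
position: [0.5261, 0.1742, 0.084]
tool_rot: [3.142, 0.0, 2.995]
force: [-0.9, 1.5, -1.5]
finger_force: 59.8
position: [0.532, 0.1733, 0.084]
tool_rot: [3.142, 0.0, 2.995]
force: [-0.1, 0.1, -3.1]
finger_force: 59.8
position: [0.5339, 0.173, 0.084]
tool_rot: [3.142, 0.0, 2.995]
force: [-0.4, 0.1, -1.7]
finger_force: 59.8
position: [0.5359, 0.1727, 0.084]
tool_rot: [-3.142, 0.0, 2.995]
force: [-0.1, 0.6, -2.2]
finger_force: 59.8
```

```bash
(python3 -m inch '[[-0.002,0,0,0,0,0,1],[0,0,0,0,0,0,1]]'; python3 -m inch '[[-0.0015,0,0,0,0,0,1],[0,0,0,0,0,0,1]]'; python3 -m inch '[[-0.001,0,0,0,0,0,1],[0,0,0,0,0,0,1]]' ;python3 -m inch '[[-0.001,0,0,0,0,0,1],[0,0,0,0,0,0,1]]' )| egrep 'pos|force'
```

```text
position: [0.5379, 0.1724, 0.084]
force: [-0.7, 0.0, -3.3]
finger_force: 59.8
position: [0.5393, 0.1722, 0.084]
force: [0.3, 0.1, -2.8]
finger_force: 59.8
position: [0.5402, 0.1721, 0.084]
force: [0.1, -0.2, -2.9]
finger_force: 59.8
position: [0.5408, 0.172, 0.0839]
force: [-3.0, 0.7, -1.6]
finger_force: 60.1
```

Contact is beginning, so I press on to seat it.

```bash
(python3 -m inch '[[-0.001,0,0,0,0,0,1],[0,0,0,0,0,0,1]]' ;python3 -m inch '[[-0.001,0,0,0,0,0,1],[0,0,0,0,0,0,1]]' ;python3 -m inch '[[-0.001,0,0,0,0,0,1],[0,0,0,0,0,0,1],[0,0,0,0,0,0,1]]' )| egrep 'pos|force|rot'
```

```text
position: [0.5408, 0.172, 0.0838]
tool_rot: [-3.141, -0.003, 2.996]
force: [-9.5, 1.4, 1.6]
finger_force: 60.6
position: [0.5409, 0.172, 0.0836]
tool_rot: [-3.141, -0.004, 2.996]
force: [-15.0, 2.3, 5.9]
finger_force: 61.1
position: [0.5409, 0.172, 0.0835]
tool_rot: [-3.14, -0.006, 2.996]
force: [-20.8, 3.8, 8.9]
finger_force: 61.5
```

```bash
(python3 -m inch '[[0.003,0,0,0,0,0,1],[0,0,0,0,0,0,1]]';python3 -m inch '[[0,0,0,0,0,0,0],[0,0,0,0,0,0,0],[0,0,0,0,0,0,0],[0,0,0,0,0,0,0],[0,0,0,0,0,0,0]]'; python3 -m inch '[[0,0,-0.02,0,0,0,0],[0,0,-0.04,0,0,0,0],[0,0,-0.05,0,0,0,0],[0,0,-0.05,0,0,0,0],[0,0,0,0,0,0,0]]')| egrep 'clock|pos|force|grip'
python3 - <<'E'
from h import *
a=grab_frame("scene");b=grab_frame("top")
a=cv2.resize(a[180:285,250:390,::-1],(400,300),interpolation=2);b=cv2.resize(b[150:255,150:290,::-1],(400,300),interpolation=2)
cv2.imwrite("pics/c6.png",np.hstack([a,b]))
E
```

```text
clock: 13.3
position: [0.5409, 0.1721, 0.084]
force: [-6.5, 2.1, -1.5]
grip_width: 0.0208
finger_force: 59.8
clock: 13.8
position: [0.5413, 0.1719, 0.084]
force: [0.3, -1.1, 0.8]
grip_width: 0.0855
finger_force: 0.0
clock: 14.3
position: [0.5436, 0.1726, 0.2502]
force: [0.8, -0.1, -0.1]
grip_width: 0.0851
finger_force: 0.0
```

View pics/c6.png

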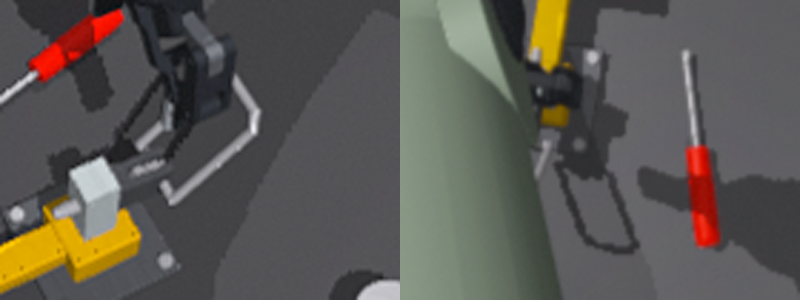

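The scene crop shows the pin's end sticking out past the post on the board side at (65,210). The block sits against the near face, with the ring tilted back to (255,120). Next I go behind the ring's bar.

```bash
(python3 -m inch '[[0.03,0,0,0,0,0,0.5],[0.04,0,0,0,0,0,1],[0.04,0,0,0,0,0,1],[0,0,0,0,0,0,1],[0,0,0,0,0,0,1]]' 20)| egrep 'clock|pos|force|grip'
python3 - <<'E'
from h import *
plan([.434,.1877,.160],2.996,2)
a=grab_frame("scene");b=grab_frame("top")
for c in("scene","top"):
  print(c,[(round(r["score"],2),np.round(r["xy"],1)) for r in landmark_of("ring_bar",c)],[(r["score"],r["rect"]) for r in outline_of("lock_pin",c)])
P=np.array([.5409,.172,0])+np.array([.9894,-.1451,0])*(-.0827)+[0,0,.17];print(proj("scene",P),proj("top",P))
E
```

```text
clock: 14.9
position: [0.4317, 0.1881, 0.2435]
force: [0.6, 0.9, -0.4]
grip_width: 0.0122
finger_force: 0.0
pos [0.4317 0.1881 0.2435] rot [-3.141e+00 -1.000e-03  2.996e+00] F [ 0.6  0.9 -0.4] t 14.9 grip 0.0122 0.0
[-0.0012, -0.0, 0.0417] [-0.0003, -0.0004, 0.0002]
[-0.0012, -0.0, 0.0417] [-0.0003, -0.0004, 0.0002]
scene [(0.96, array([110.5, 139.9])), (0.79, array([168.5, 176.9])), (0.73, array([310.7,  91.4]))] [(0.89, [157.1, 174.2, 188.7, 244.6]), (0.68, [267.2, 204.6, 338.7, 252.5]), (0.61, [107.3, 129.3, 185.0, 163.2])]
top [(0.71, array([369.2, 107.6])), (0.54, array([307.9, 135.4])), (0.54, array([321.1, 307.1]))] [(0.93, [313.5, 248.7, 355.0, 315.8]), (0.78, [347.9, 106.4, 382.5, 185.3]), (0.58, [258.9, 118.9, 316.0, 144.5]), (0.55, [176.9, 169.1, 205.4, 223.9])]
[331.56281362 210.443542  ] [184.06810812 218.7843768 ]
```

```bash
(python3 -m inch '[[0,0,0.042,0,0,0,1],[0,0,0.042,0,0,0,1],[0,0,0,0,0,0,1]]';python3 -m inch '[[-0.006,0,0,0,0,0,1],[-0.006,0,0,0,0,0,1],[0,0,0,0,0,0,1]]'; python3 -m inch '[[-0.008,0,-0.005,0,0,0,1],[-0.008,0,-0.005,0,0,0,1],[0,0,0,0,0,0,1]]';python3 -m inch '[[-0.01,0,-0.003,0,0,0,1],[-0.009,0,-0.003,0,0,0,1],[0,0,0,0,0,0,1]]')| egrep 'clock|pos|force|grip'
```

```text
clock: 15.5
position: [0.4304, 0.1867, 0.1563]
force: [-0.0, 1.0, 0.1]
grip_width: 0.0001
finger_force: 0.0
clock: 15.8
position: [0.4438, 0.187, 0.1623]
force: [-19.9, 2.6, 20.7]
grip_width: 0.0001
finger_force: 14.0
clock: 16.1
position: [0.4613, 0.1848, 0.1735]
force: [-14.5, 1.3, 23.0]
grip_width: 0.0002
finger_force: 13.4
clock: 16.4
position: [0.4813, 0.1822, 0.1803]
force: [-10.6, 1.0, 32.8]
grip_width: 0.0003
finger_force: 15.7
```

The upward force means I'm pressing along the ring's radius with friction locking it, so I rise a little to relieve it.

```bash
(python3 -m inch '[[0,0,-0.003,0,0,0,1],[0,0,0,0,0,0,1]]';python3 -m inch '[[0,0,-0.003,0,0,0,1],[0,0,0,0,0,0,1]]')| egrep 'clock|pos|force|grip'
python3 - <<'E'
from h import *
im=grab_frame("scene");cv2.imwrite("pics/c7.png",cv2.resize(im[165:270,240:380,::-1],(800,600),interpolation=cv2.INTER_CUBIC))
E
```

```text
clock: 16.6
position: [0.4801, 0.1817, 0.1822]
force: [-5.8, 1.2, 8.8]
grip_width: 0.0002
finger_force: 5.2
clock: 16.8
position: [0.48, 0.1816, 0.185]
force: [-4.8, 1.0, 5.8]
grip_width: -0.0002
finger_force: 3.8
```

View pics/c7.png

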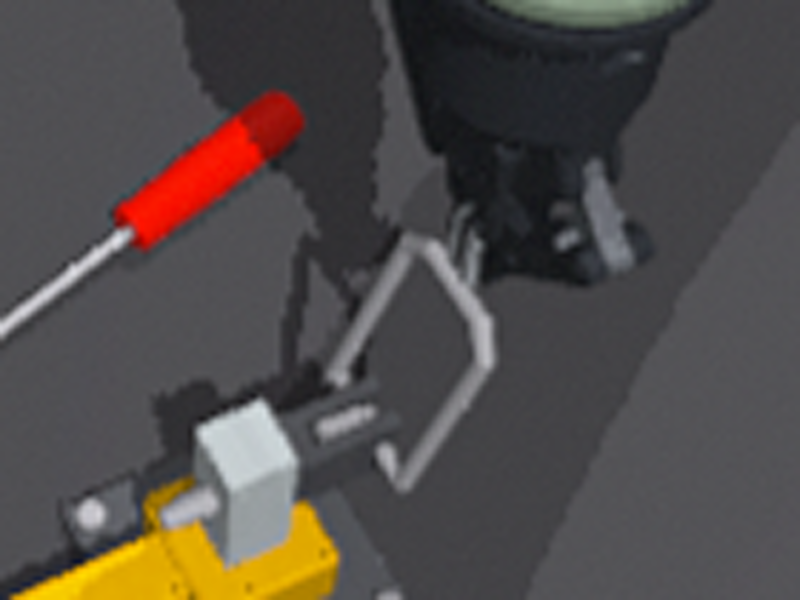

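The fingertip at (470,270) touches the back of the bar (middle about (455,285)), and the ring is nearly upright. I follow the arc from here.

```bash
(python3 -m inch '[[-0.01,0,-0.001,0,0,0,1],[-0.01,0,-0.0005,0,0,0,1],[0,0,0,0,0,0,1]]';python3 -m inch '[[-0.01,0,0,0,0,0,1],[-0.01,0,0.001,0,0,0,1],[0,0,0,0,0,0,1]]')| egrep 'clock|pos|force|grip'
```

```text
clock: 17.15
position: [0.5009, 0.1784, 0.1865]
force: [-3.9, 0.4, 7.5]
grip_width: 0.0002
finger_force: 4.1
clock: 17.45
position: [0.5209, 0.1754, 0.1856]
force: [-1.6, 1.6, 8.1]
grip_width: -0.0001
finger_force: 3.5
```

```bash
(python3 -m inch '[[-0.01,0,0.002,0,0,0,1],[-0.01,0,0.0035,0,0,0,1],[0,0,0,0,0,0,1]]';python3 -m inch '[[-0.009,0,0.004,0,0,0,1],[-0.009,0,0.005,0,0,0,1],[0,0,0,0,0,0,1]]')| egrep 'clock|pos|force|grip'
python3 - <<'E'
from h import *
im=grab_frame("scene");cv2.imwrite("pics/c8.png",cv2.resize(im[165:270,240:380,::-1],(800,600),interpolation=cv2.INTER_CUBIC))
E
```

```text
clock: 17.75
position: [0.5409, 0.1724, 0.1799]
force: [-0.7, -1.3, 8.4]
grip_width: -0.0002
finger_force: 3.1
clock: 18.05
position: [0.5583, 0.1696, 0.1704]
force: [-0.3, 0.4, 2.6]
grip_width: -0.0001
finger_force: 0.9
```

View pics/c8.png

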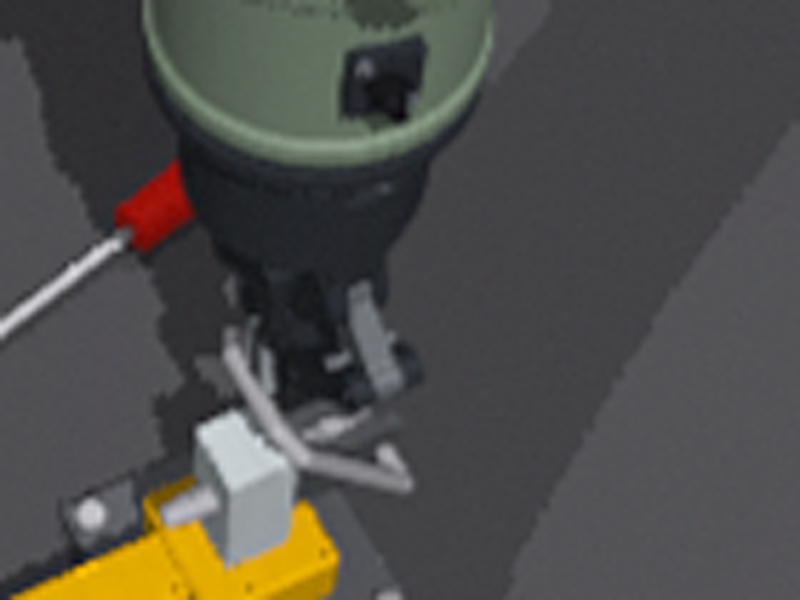

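The ring is past upright: its bar lies ahead of the fingertips, above the post at about (265,400). I keep following down.

```bash
(python3 -m inch '[[-0.003,0,0.006,0,0,0,1],[-0.006,0,0.005,0,0,0,1],[0,0,0,0,0,0,1]]';python3 -m inch '[[-0.007,0,0.006,0,0,0,1],[-0.006,0,0.007,0,0,0,1],[0,0,0,0,0,0,1]]')| egrep 'clock|pos|force|grip'
```

```text
clock: 18.4
position: [0.565, 0.1683, 0.1565]
force: [-1.6, 0.5, 1.2]
grip_width: 0.0
finger_force: 0.8
clock: 18.7
position: [0.578, 0.1661, 0.1427]
force: [-2.4, -0.0, -0.3]
grip_width: 0.0001
finger_force: 0.9
```

```bash
(python3 -m inch '[[-0.005,0,0.005,0,0,0,1],[-0.005,0,0.003,0,0,0,1],[0,0,0,0,0,0,1]]';python3 -m inch '[[-0.005,0,0.002,0,0,0,1],[0,0,0,0,0,0,1],[0,0,0,0,0,0,1]]')| egrep 'clock|pos|force|grip'
python3 - <<'E'
from h import *
im=grab_frame("scene");cv2.imwrite("pics/c9.png",cv2.resize(im[165:270,240:380,::-1],(800,600),interpolation=cv2.INTER_CUBIC))
E
```

```text
clock: 19.0
position: [0.5859, 0.165, 0.1343]
force: [-9.4, 1.4, -5.4]
grip_width: 0.0
finger_force: 4.7
clock: 19.3
position: [0.5881, 0.1647, 0.1314]
force: [-20.2, 3.4, -12.6]
grip_width: 0.0002
finger_force: 10.3
```

View pics/c9.png

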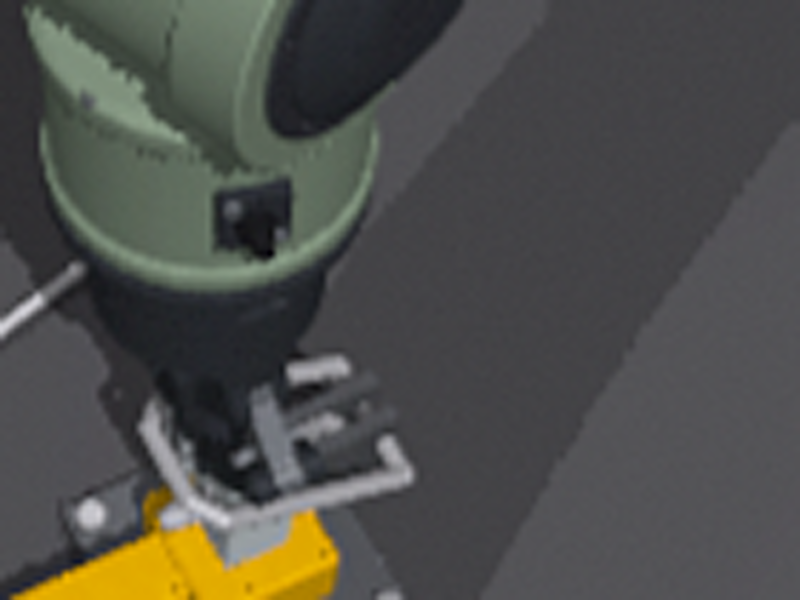

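The bar is in front of the finger past the post at about (190,480), and my push is now held by friction along the ring's radius. It should be over centre, so I ease off.

```bash
(python3 -m inch '[[0.002,0,0.003,0,0,0,1],[0.002,0,0,0,0,0,1]]';python3 -m inch '[[0.004,0,-0.002,0,0,0,1],[0,0,0,0,0,0,1]]';python3 -m inch '[[0,0,-0.01,0,0,0,1],[0,0,-0.03,0,0,0,1],[0,0,-0.04,0,0,0,1],[0,0,-0.04,0,0,0,1],[0,0,0,0,0,0,1]]')| egrep 'clock|pos|force|grip'
python3 -m inch '[[0.04,0,-0.02,0,0,0,1],[0.04,0,-0.02,0,0,0,1],[0.03,0,0,0,0,0,1],[0,0,0,0,0,0,1]]'
python3 - <<'E'
from h import *
im=grab_frame("scene");cv2.imwrite("pics/c10.png",cv2.resize(im[165:285,220:380,::-1],(800,600),interpolation=cv2.INTER_CUBIC))
d=np.array([.9894,-.1451,0])
for u,z,n in((.058,.091,"shut bar"),(.041,.146,"a=.6"),(-.0977,.17,"open")):
  P=np.array([.5409,.172,0])+d*(u+.015)+[0,0,z];print(n,((proj("scene",P)-[220,165])*5).round(),proj("top",P).round(1))
print([(round(r["score"],2),np.round(r["xy"],1)) for r in landmark_of("ring_bar","scene")])
E
```

```text
clock: 19.55
position: [0.5881, 0.165, 0.1303]
force: [0.4, -0.3, -0.6]
grip_width: -0.0002
finger_force: 0.0
clock: 19.75
position: [0.5849, 0.1657, 0.1336]
force: [0.4, 0.2, -0.2]
grip_width: 0.0001
finger_force: 0.0
clock: 20.25
position: [0.587, 0.1659, 0.2593]
force: [1.2, -0.4, -0.3]
grip_width: -0.0001
finger_force: 0.0
clock: 20.65
position: [0.4734, 0.1825, 0.2946]
tool_rot: [3.14, 0.001, 2.997]
force: [0.0, 0.3, 0.1]
grip_width: 0.0001
finger_force: 0.0
shut bar [221. 460.] [198.5 163.4]
a=.6 [258. 387.] [194.6 166.1]
open [558. 227.] [184.1 218.8]
[(0.88, array([266.3, 255.2])), (0.84, array([311.9,  90.2])), (0.73, array([111.6, 139.6])), (0.52, array([166.7, 176.3]))]
```

View pics/c10.png

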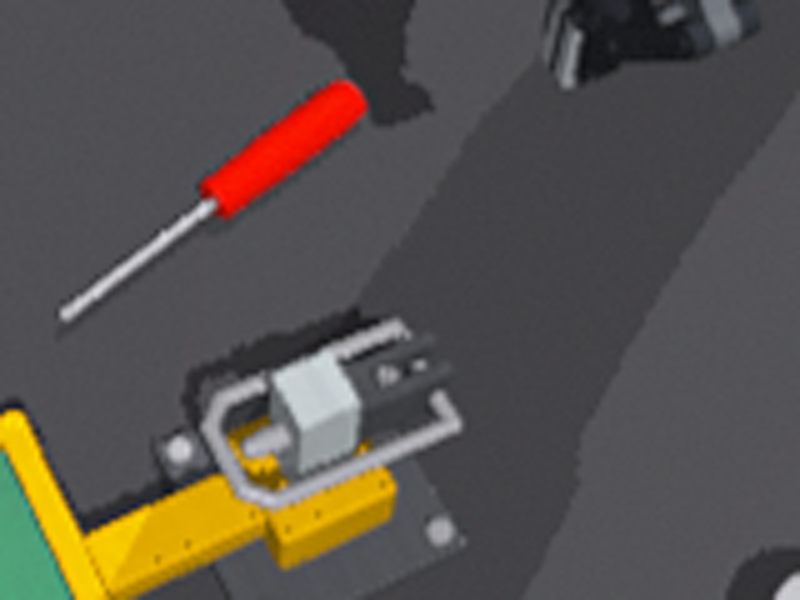

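The ring is shut: its bar is at about (230,465), in front of the pin's end at (247,447), and the gripper is clear at the upper right. To be sure the block is fully home, I'll nudge it gently from behind with the shut fingers.

```bash
(python3 -m inch '[[0,0,0.05,0,0,0,1],[0,0,0.05,0,0,0,1],[0,0,0.05,0,0,0,1],[0,0,0.05,0,0,0,1],[0,0,0.006,0,0,0,1]]';python3 -m inch '[[-0.01,0,0,0,0,0,1],[-0.004,0,0,0,0,0,1],[0,0,0,0,0,0,1]]';for k in 1;do python3 -m inch '[[-0.003,0,0,0,0,0,1],[0,0,0,0,0,0,1]]';python3 -m inch '[[-0.002,0,0,0,0,0,1],[0,0,0,0,0,0,1]]';python3 -m inch '[[-0.002,0,0,0,0,0,1],[0,0,0,0,0,0,1]]';python3 -m inch '[[-0.002,0,0,0,0,0,1],[0,0,0,0,0,0,1]]';done)| egrep 'clock|pos|force'
```

```text
clock: 21.25
position: [0.474, 0.18, 0.0824]
force: [-0.9, 0.4, 0.2]
finger_force: 0.0
clock: 21.55
position: [0.4919, 0.1797, 0.0893]
force: [0.3, 0.7, 0.2]
finger_force: 0.0
clock: 21.75
position: [0.4934, 0.1793, 0.0881]
force: [0.3, -0.9, -0.2]
finger_force: 0.0
clock: 21.95
position: [0.4948, 0.1789, 0.0873]
force: [0.1, -0.2, -0.1]
finger_force: 0.0
clock: 22.15
position: [0.4968, 0.1785, 0.087]
force: [-0.2, 0.3, 0.2]
finger_force: 0.0
clock: 22.35
position: [0.4978, 0.1782, 0.0868]
force: [-5.6, 1.0, 1.9]
finger_force: 2.3
```

```bash
(python3 -m inch '[[-0.001,0,0,0,0,0,1],[0,0,0,0,0,0,1]]';python3 -m inch '[[-0.001,0,0,0,0,0,1],[0,0,0,0,0,0,1]]';python3 -m inch '[[-0.001,0,0,0,0,0,1],[0,0,0,0,0,0,1]]')| egrep 'clock|pos|force'
```

```text
clock: 22.55
position: [0.4981, 0.1781, 0.0867]
force: [-9.4, 0.7, 5.3]
finger_force: 4.7
clock: 22.75
position: [0.4983, 0.1779, 0.0865]
force: [-14.0, 0.7, 8.6]
finger_force: 8.3
clock: 22.95
position: [0.4984, 0.1778, 0.0864]
force: [-19.2, 1.7, 11.3]
finger_force: 10.8
```

It's stiff at once, so the block is home. I back away and do a last numeric check.

```bash
(python3 -m inch '[[0.01,0,0,0,0,0,1],[0.02,0,0,0,0,0,1],[0.01,0,-0.04,0,0,0,1],[0,0,-0.05,0,0,0,1],[0,0,-0.05,0,0,0,1]]';python3 -m inch '[[0,0,-0.05,0,0,0,1],[0,0,0,0,0,0,1],[0,0,0,0,0,0,1]]')| egrep 'clock|pos|force'
python3 - <<'E'
from h import *
grab_frame("scene")
print([(round(r["score"],2),np.round(r["xy"],1)) for n in("ring_bar","screwdriver","reel","tin") for r in landmark_of(n,"scene")[:2]])
print(bot.job_done())
E
```

```text
clock: 23.45
position: [0.4613, 0.1835, 0.2287]
force: [0.4, -0.1, 0.8]
finger_force: 0.0
clock: 23.75
position: [0.4622, 0.1839, 0.2778]
force: [0.2, 0.4, -0.8]
finger_force: 0.0
[(0.89, array([111.8, 139.7])), (0.89, array([310.8,  92.9])), (0.97, array([263.8, 207.2])), (0.59, array([265., 252.])), (0.65, array([383.9, 294.2]))]
the job is handed in; nothing more can be done
None
```

The lock pin is through the post with its block home, the ring has snapped shut in front of the pin's end, and the job was handed in at about 24 s with the robot clear; I viewed 12 pictures, two over the limit of 10.

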